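# Press an air-filter lid's push pins home in a cross

## Task

Fasten the lid of the air-filter housing: with the fingertips press its four push pins down until each is home, one after the other in a cross: first the one beside the intake neck, then the one diagonally opposite, then the other one at the neck's end, then the last one. Press gently, finish each pin before touching the next, and only push: do not lift, shift or tip the housing. Leave the socket on the lid and the bottle, jar and can on the bench alone.

Things in the scene. Friction and masses are not known exactly. Their poses are not given: they have to be found in the camera images.
- housing: black plastic air-filter housing, loose on the bench at any yaw, 260 (x) by 190 (y) mm, 1.6 kg; lid top 105 mm above the bench (ribs 2 mm higher). Origin: centre of its underside, z up. A round intake neck, 66 mm in diameter, axis 66 mm above the bench, sticks out 62 mm from its short -x end at y = +52 mm and tells the corners apart. Grey push pins stand near the lid's four corners.
- pin_a_top (a point): centre of the cap's top, push pin beside the intake neck: grey cap 20 mm wide, 5 mm thick on a 10 mm shank, its top 25.5 mm above the lid at first, 15.5 when home and let go; collar 24 mm wide, 3 mm high below. The cap is springy: it yields 7 mm on the shank at 2.5 N/mm and rises again. Home, it takes about 10 N. At x = -95, y = 65 mm on the housing.
- pin_c_top (a point): centre of the cap's top, push pin diagonally across the lid from the one beside the neck: grey cap 20 mm wide, 5 mm thick on a 10 mm shank, its top 25.5 mm above the lid at first, 15.5 when home and let go; collar 24 mm wide, 3 mm high below. The cap is springy: it yields 7 mm on the shank at 2.5 N/mm and rises again. Home, it takes about 10 N. At x = 95, y = -65 mm on the housing.
- pin_b_top (a point): centre of the cap's top, push pin at the neck's end of the lid, on the side away from the neck: grey cap 20 mm wide, 5 mm thick on a 10 mm shank, its top 25.5 mm above the lid at first, 15.5 when home and let go; collar 24 mm wide, 3 mm high below. The cap is springy: it yields 7 mm on the shank at 2.5 N/mm and rises again. Home, it takes about 10 N. At x = -95, y = -65 mm on the housing.
- pin_d_top (a point): centre of the cap's top, push pin at the far end from the neck, on the neck's side: grey cap 20 mm wide, 5 mm thick on a 10 mm shank, its top 25.5 mm above the lid at first, 15.5 when home and let go; collar 24 mm wide, 3 mm high below. The cap is springy: it yields 7 mm on the shank at 2.5 N/mm and rises again. Home, it takes about 10 N. At x = 95, y = 65 mm on the housing.
- pin_a (a joint): travel of the shank of the push pin beside the intake neck, in m: 0 as it stands at the start, 0.010 home against a hard stop. It goes straight down, drags with about 4 N all the way and stays where it is left. The cap on it yields before the shank moves (see its point).
- pin_c (a joint): travel of the shank of the push pin diagonally across the lid from the one beside the neck, in m: 0 as it stands at the start, 0.010 home against a hard stop. It goes straight down, drags with about 4 N all the way and stays where it is left. The cap on it yields before the shank moves (see its point).
- pin_b (a joint): travel of the shank of the push pin at the neck's end of the lid, on the side away from the neck, in m: 0 as it stands at the start, 0.010 home against a hard stop. It goes straight down, drags with about 4 N all the way and stays where it is left. The cap on it yields before the shank moves (see its point).
- pin_d (a joint): travel of the shank of the push pin at the far end from the neck, on the neck's side, in m: 0 as it stands at the start, 0.010 home against a hard stop. It goes straight down, drags with about 4 N all the way and stays where it is left. The cap on it yields before the shank moves (see its point).
- socket: steel wrench socket, 26 mm in diameter and 38 mm tall, standing loose on the middle of the lid; origin at the centre of its underside. To be left alone.
- bottle: orange spray bottle with a red head, 68 mm in diameter and 198 mm tall, standing on the bench; origin at the centre of its underside. To be left alone.
- jar: glass jar with a steel cap, 72 mm in diameter and 90 mm tall, standing on the bench; origin at the centre of its underside. To be left alone.
- can: blue drink can, 66 mm in diameter and 115 mm tall, standing on the bench; origin at the centre of its underside. To be left alone.

How it is judged:
On the way, in this order (a step that is already met when the one before it is completed fails the run):
1. the push pin beside the intake neck is in (value of joint pin_a above 0.008 m), for 0.1 s.
2. the push pin diagonally opposite it is in (value of joint pin_c above 0.008 m), for 0.1 s.
3. the push pin at the neck's end away from the neck is in (value of joint pin_b above 0.008 m), for 0.1 s.
4. the push pin at the far end on the neck's side is in (value of joint pin_d above 0.008 m), for 0.1 s.
At the end, for the whole second after the job is handed in: all four push pins are in by at least 8 mm of their 10 mm; the housing stands flat and still within 20 mm of where it began; the socket, bottle, jar and can stand within 20 mm of where they began (value of joint each of pin_a, pin_c, pin_b, pin_d above 0.008 m and distance of each of housing, socket, bottle, jar, can from where it was at the start of the episode below 0.02 m and angle between housing's own z axis and vertical below 0.05 rad and linear speed of housing below 0.02 m/s and angle between each of socket, bottle, jar, can's own z axis and vertical below 0.3 rad); the robot touches nothing.
It fails at once if a push pin is pushed (over 4 mm) before the one that precedes it in the cross is in (8 mm) ((value of joint pin_a below 0.008 m and value of joint pin_c above 0.004 m) or (value of joint pin_c below 0.008 m and value of joint pin_b above 0.004 m) or (value of joint pin_b below 0.008 m and value of joint pin_d above 0.004 m)).
It fails at once if the robot pushes a pin or the housing harder than 35 N (contact force between any of the arm, the fingers and housing above 35 N).
It fails at once if the housing is shifted over 20 mm or tipped over 0.1 rad or lifted over 10 mm (distance of housing from where it was at the start of the episode above 0.02 m or angle between housing's own z axis and vertical above 0.1 rad or height (world z) of housing above 0.01 m).
It fails at once if the socket, spray bottle, jar or can is moved over 20 mm, lifted or knocked over (distance of any of socket, bottle, jar, can from where it was at the start of the episode above 0.02 m or angle between any of socket, bottle, jar, can's own z axis and vertical above 0.3 rad).
It also fails if it takes over 54 s, if anything falls off the work surface, if the arm or the gripper's body presses on something with over 40 N, if the wrist force passes 120 N, or if a joint passes its speed limit or range.

## Robot

A 7-joint arm with a two-finger parallel gripper is mounted at the origin on the work surface. World frame = base frame: x ahead of the robot, y to its left, z up, the work surface at z = 0. Lengths are in m, angles in rad, forces in N, time in s.
With the tool pointing down it reaches from about 0.4 to 0.875 m from the base axis. Payload 19.3 kg.
Tool frame: the origin (TCP) lies on the centre line of the jaws, within the pads' length; the fingertips stand 25 mm ahead of it and the grasp point (between the pads) lies 6 mm ahead of it; z points along the fingers, y is the line along which they close (so a half turn about z gives the same grasp; the last joint's range is limited). The gripper opens to 85 mm and grips with 20 to 120 N. Pads are 22 mm wide; open, the fingers measure 114 mm over their backs; the gripper's body (76 mm by 85 mm) begins 54 mm behind the grasp point. The pads swing forward as they close: fully open they stand 13 mm farther back than shut.
Start: joints at [-1.247, 0.521, -0.036, 1.599, 0.021, 1.021, -0.113], TCP at [0.24, 0.577, 0.256] pointing down, gripper open.
Joint ranges: [-2.91, 2.91], [-0.3, 2.13], [-1.5, 1.42], [0.17, 2.43], [-1.26, 4.41], [0.16, 1.93], [-2.52, 2.52]. Speed limits (rad/s): [1.89, 1.89, 2.39, 2.39, 3.01, 3.01, 3.01].

## Interface

Orientations are given as a 3x3 rotation matrix whose columns are the frame's x, y, z axes.
In Python, from bench import manip gives the robot as it stands.
- The arm moves only by the tool move_arm, never from a script. Its argument "rows" is a list that holds one entry, the list of rows, each a list of 6 numbers: the shift along the tool's x, y, z in m, then the turn, a rotation vector about the tool's x, y, z in rad. In form: [[[x, y, z, rx, ry, rz], ...]]. A call has 1 to 8 rows; each row is the pose to reach, as a shift and turn from the pose commanded when the call began, along the tool's axes at that moment; what a row does not reach only later rows make up. A row lasts 1/8 s, in which the tool goes at most 62.5 mm and 10.7 degrees, less where a joint would pass 70% of its speed; a pose out of reach is approached as far as the arm can. A call with a gripper value outside its range is refused whole. "hand" is the opening, from 0 (shut) to 1 (fully open), set as the call begins (left out, the last holds). The fingers move at their own pace and stop on an object; "squeeze" is the grip in N (left out, the last holds). Time passes only in rows, so rows that repeat a pose let the fingers close. It gives the time, the measured TCP pose, the force, the opening and the grip force at its end, in the units of the state.
- manip.read_state(): the state, without advancing time (a new reading comes with each control period).
- manip.grab_frame(name): name is "scene" or "top" or "wrist"; returns the picture (480x640x3 uint8, red, green, blue); there is no depth.
- manip.get_calibration(name): a dict with "intrinsics" (3x3 intrinsics, pixels), "origin" and "attitude" of the camera in the world; the wrist camera has in their place "tool_from_camera" (4x4, takes a point from camera to tool coordinates, whose origin is the TCP and whose axes are the flange's). Camera axes: x right, y up, looking along -z (the intrinsics and any distortion apply to the point x, -y, -z); pixel columns grow to the right and rows downward; lengths in m; the calibration is good to about 2 mm. A picture is of the moment at which its call begins: read the wrist's pose just before it. get_calibration takes no time and is no camera call.
- manip.job_done(): hands the job in; it is judged then, once.
Trained networks look in the newest picture that a camera, given by its name, has taken for a name from the list of things; names that differ only in an ending like _2 or _b are one class to them, and where a whole thing is asked for, a point or a joint stands for the part that bears it (a point fixed in the world has none). Each returns a list of dicts, best first, with "score" (0 to 1); they miss things now and then, are a little off and sometimes report something else, mostly with a low value. They report only what shows in the picture. A call takes as long as a camera call.
- manip.look_for(name, camera): "rect" ([left, top, width, height] in pixels, round what is visible of it).
- manip.spot_point(name, camera): "point" ([column, row] in pixels: a listed point, or the origin of a listed thing).
The state is a dict: "t": time; "joints": joint angles; "joint_velocities": joint speeds; "joint_torque": joint torques, N m; "ee_pos": TCP position; "orientation": TCP orientation; "force": force on the tool from outside, world axes, zero at the start; "ft_torque": the same for the moment, N m; "finger_gap": opening from 0.0 (shut) to 1.0 (fully open); "grip_force": force on a finger pad.
Only numpy, scipy, OpenCV 4.12 (cv2) and the standard library are available. Lean on these libraries where they do the work, as an engineer would, in place of code of your own. Each camera call takes 0.05 s, during which the arm holds its last target. There are 200 camera calls.

## Working session

There is one attempt and no reset: what is moved stays moved. The work goes in short steps, Python scripts to look and compute and a tool call to move; the robot and the scene stay as the last step left them, time stands still between calls to the robot, and variables do not carry over. Pictures are saved under pics/ and viewed, at most 10 in all, crops included, and the job is handed in when it is done.

Besides the shell and the picture viewer there is one more tool, called after ">>>" as name(argument=value, ...) on one line, values as JSON. move_arm: Moves the arm, as the interface text tells. Its arguments: {"type":"object","properties":{"rows":{"type":"array"},"hand":{"type":"number"},"squeeze":{"type":"number"}},"required":["rows"]}

```bash
mkdir -p pics; cat > h.py <<'E'
from bench import manip
import numpy as np, cv2
def ray(cam,px,st=None):
    c=manip.get_calibration(cam)
    K=np.array(c["intrinsics"])
    if cam=="wrist":
        T=np.array(c["tool_from_camera"]);R=np.array(st["orientation"]);A=R@T[:3,:3];o=np.array(st["ee_pos"])+R@T[:3,3]
    else: A=np.array(c["attitude"]);o=np.array(c["origin"])
    v=np.linalg.solve(K,[px[0],px[1],1.]);return o,A@(v*[1,-1,-1])
def onz(cam,px,z,st=None):
    o,d=ray(cam,px,st);return o+d*(z-o[2])/d[2]
E
python3 - <<'E'
from h import *
for c in("scene","top"):
    print({k:np.round(v,3).tolist() if not isinstance(v,str) else v for k,v in manip.get_calibration(c).items()})
    f=manip.grab_frame(c);cv2.imwrite(f"pics/{c}0.png",f[:,:,::-1])
print({k:np.round(v,3).tolist() for k,v in manip.read_state().items()})
for n,z in [("pin_a_top",.1305),("pin_b_top",.1305),("pin_c_top",.1305),("pin_d_top",.1305),("housing",0),("socket",.105),("bottle",0),("jar",0),("can",0)]:
    for r in manip.spot_point(n,"top")[:4]: print(n,round(r["score"],2),np.round(r["point"],1),np.round(onz("top",r["point"],z),4))
E
```

```text
{'intrinsics': [[440.102, 0.0, 318.155], [0.0, 440.102, 241.679], [0.0, 0.0, 1.0]], 'origin': [0.952, 0.643, 0.891], 'attitude': [[-0.854, -0.363, 0.372], [0.519, -0.618, 0.59], [0.016, 0.697, 0.717]]}
{'intrinsics': [[598.445, 0.0, 320.886], [0.0, 598.445, 244.436], [0.0, 0.0, 1.0]], 'origin': [0.466, 0.006, 1.628], 'attitude': [[0.02, 0.997, -0.081], [-1.0, 0.02, -0.01], [-0.008, 0.081, 0.997]]}
{'t': 0.1, 'joints': [-1.247, 0.522, -0.036, 1.6, 0.021, 1.021, -0.113], 'joint_velocities': [0.001, 0.0, -0.002, -0.001, -0.002, 0.001, -0.0], 'joint_torque': [0.005, -92.847, 1.984, -37.053, 0.018, 0.005, 0.0], 'ee_pos': [0.24, 0.577, 0.256], 'orientation': [[-0.923, 0.384, -0.0], [0.384, 0.923, -0.001], [-0.0, -0.001, -1.0]], 'force': [-0.17, -0.702, 0.569], 'ft_torque': [-0.033, -0.047, -0.008], 'grip_force': 0.0, 'finger_gap': 1.001}
pin_a_top 0.42 [313.9 299.1] [0.4497 0.0347 0.1305]
pin_b_top 0.56 [357.3 277.3] [ 0.5061 -0.0726  0.1305]
pin_c_top 0.53 [327.9 206. ] [0.6844 0.0043 0.1305]
pin_c_top 0.42 [310.4 298.7] [0.4505 0.0435 0.1305]
housing 0.56 [318.5 256.4] [0.5644 0.0272 0.    ]
socket 0.53 [326.7 258. ] [0.5544 0.0048 0.105 ]
socket 0.21 [468.2 248.7] [ 0.5852 -0.3551  0.105 ]
bottle 0.82 [189.8 253.8] [0.5646 0.3788 0.    ]
jar 0.7 [466.9 289.8] [ 0.4818 -0.3765  0.    ]
can 0.61 [468.2 248.4] [ 0.5943 -0.38    0.    ]
```

```bash
python3 - <<'E'
import cv2
f=cv2.imread("pics/top0.png");cv2.imwrite("pics/top0c.png",cv2.resize(f[170:340,220:420],None,fx=4,fy=3.5,interpolation=cv2.INTER_CUBIC) if 0 else cv2.resize(f[180:330,220:420],None,fx=4,fy=4,interpolation=cv2.INTER_CUBIC))
E
```

```text
(no output)
```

View pics/scene0.png

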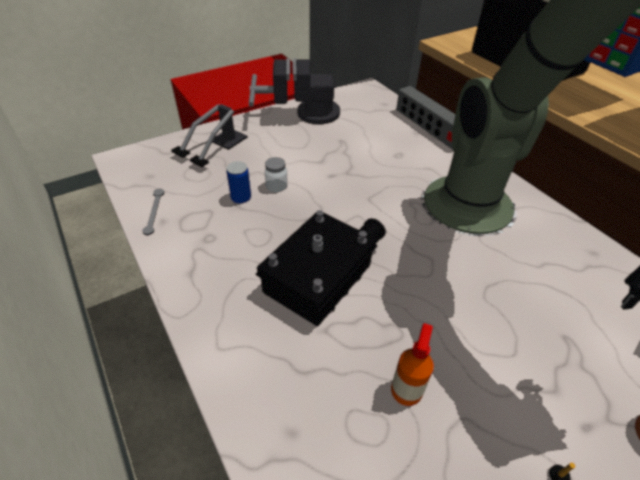

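View pics/top0c.png

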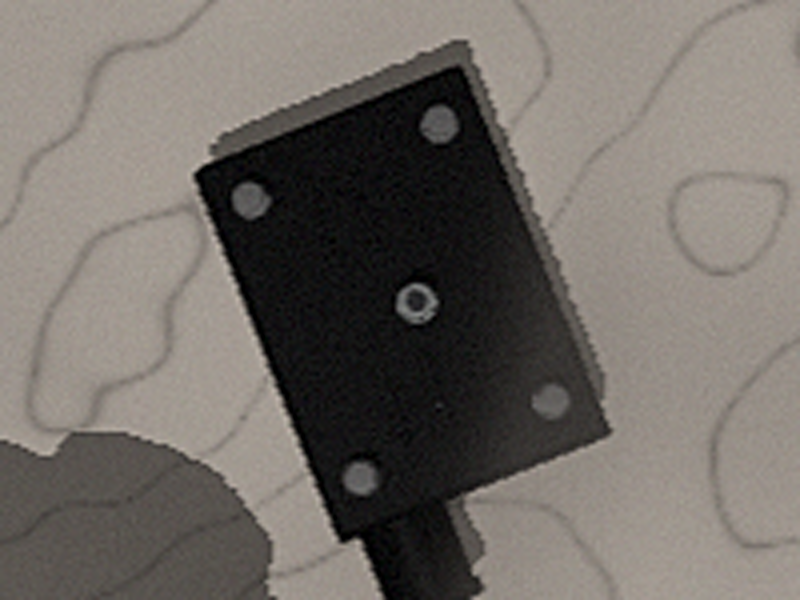

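The top view (crop ×4 from 220,180) shows the neck at the bottom, at about (325,318) in full-image pixels. The pins are at A (310,299.5), B (358,280), C (330,211) and D (283,230), and the socket is in the middle at (324,256). The bottle and cans stand well clear.

```bash
cat >> h.py <<'E'
L={"a":(-.095,.065),"c":(.095,-.065),"b":(-.095,-.065),"d":(.095,.065)}
def fit(P):
    q=np.array([L[k] for k in P]);w=np.array([P[k][:2] for k in P])
    z=q@[1,1j];u=w@[1,1j];m=np.exp(1j*np.angle(np.vdot(z-z.mean(),u-u.mean())))
    t=u.mean()-m*z.mean()
    print("yaw",np.angle(m),"t",t,"res mm",np.round(1e3*abs(u-t-m*z),1))
    return {k:np.array([(t+m*(L[k][0]+1j*L[k][1])).real,(t+m*(L[k][0]+1j*L[k][1])).imag]) for k in L}
def go(xy,tip=None,z=None):
    st=manip.read_state();R=np.array(st["orientation"]);p=np.array([*xy,z])
    print("shift tool",np.round(R.T@(p-st["ee_pos"]),4))
E
python3 - <<'E'
from h import *
P={k:onz("top",v,.1305) for k,v in dict(a=(310.25,299.5),b=(357.75,280.25),c=(330,211),d=(282.75,230)).items()}
W=fit(P)
for k in W: print(k,np.round(P[k],4),np.round(W[k],4))
go((.46,.04),z=.30)
T=manip.get_calibration("wrist");print({k:np.round(v,3).tolist() for k,v in T.items()})
E
```

```text
yaw 0.4003674910066519 t (0.5600930110489198+0.021385138606181162j) res mm [1.3 1.9 1.2 1.8]
a [0.4485 0.0438 0.1305] [0.4473 0.0442]
c [ 0.6718 -0.0012  0.1305] [ 0.6729 -0.0014]
b [ 0.4988 -0.0738  0.1305] [ 0.4979 -0.0755]
d [0.6213 0.1168 0.1305] [0.6222 0.1183]
shift tool [-0.4094 -0.4115 -0.0437]
{'intrinsics': [[344.891, 0.0, 311.276], [0.0, 344.891, 239.311], [0.0, 0.0, 1.0]], 'tool_from_camera': [[-0.002, 0.965, 0.262, 0.067], [1.0, 0.002, 0.0, -0.001], [-0.0, 0.262, -0.965, -0.118], [0.0, 0.0, 0.0, 1.0]]}
```

>>> move_arm(rows=[[[-0.02,-0.02,-0.03,0,0,0],[-0.06,-0.05,-0.06,0,0,0],[-0.1,-0.09,-0.084,0,0,0],[-0.14,-0.125,-0.084,0,0,0],[-0.18,-0.16,-0.084,0,0,0],[-0.22,-0.195,-0.084,0,0,0],[-0.26,-0.23,-0.084,0,0,0],[-0.29,-0.26,-0.084,0,0,0]]], hand=0)

```text
t: 1.55
ee_pos: [0.4086, 0.2238, 0.3406]
orientation: [[-0.923, 0.385, 0.001], [0.385, 0.923, 0.0], [-0.0, 0.0, -1.0]]
force: [0.0, -0.1, 0.1]
finger_gap: 0.003
grip_force: 0.0
```

>>> move_arm(rows=[[[-0.04,-0.034,0,0,0,0],[-0.08,-0.07,0,0,0,0],[-0.12,-0.105,0,0,0,0],[-0.145,-0.127,0,0,0,0],[-0.156,-0.136,0,0,0,0],[-0.156,-0.136,0,0,0,0],[-0.156,-0.136,0,0,0,0]]])

```text
t: 2.42
ee_pos: [0.4994, 0.0417, 0.3402]
orientation: [[-0.924, 0.382, -0.0], [0.382, 0.924, 0.0], [0.0, 0.0, -1.0]]
force: [-0.1, -0.1, 0.8]
finger_gap: 0.001
grip_force: 0.0
```

```bash
python3 - <<'E'
from h import *
st=manip.read_state();f=manip.grab_frame("wrist");cv2.imwrite("pics/w0.png",f[:,:,::-1])
print({k:np.round(v,3).tolist() for k,v in st.items()})
for n in "abcd":
    for r in manip.spot_point(f"pin_{n}_top","wrist")[:4]: print(n,round(r["score"],2),np.round(r["point"],1),np.round(onz("wrist",r["point"],.1305,st),4))
E
```

```text
{'t': 2.425, 'joints': [-0.421, 0.239, 0.27, 1.821, -0.072, 1.091, 1.053], 'joint_velocities': [-0.004, -0.002, 0.002, -0.0, -0.001, 0.001, 0.005], 'joint_torque': [1.163, -61.597, 4.484, -38.54, 0.065, -0.004, 0.023], 'ee_pos': [0.499, 0.042, 0.34], 'orientation': [[-0.924, 0.382, -0.0], [0.382, 0.924, 0.0], [0.0, 0.0, -1.0]], 'force': [-0.121, -0.15, 0.794], 'ft_torque': [0.006, 0.009, 0.051], 'grip_force': 0.0, 'finger_gap': 0.001}
a 0.84 [293.1 162.6] [0.445  0.0454 0.1305]
a 0.23 [576.4 137.6] [0.5237 0.2927 0.1305]
b 0.7 [204.1 261.2] [ 0.4994 -0.0751  0.1305]
d 0.75 [424.9 295.5] [0.6199 0.1177 0.1305]
```

View pics/w0.png

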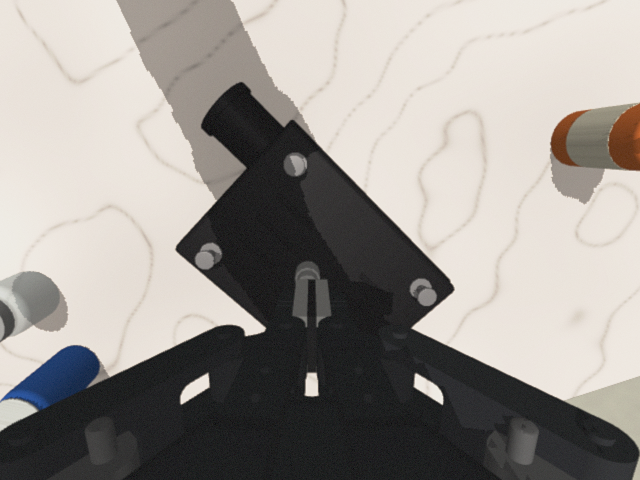

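The wrist view shows A's cap at (293.5,163), B's cap at (205,260) and D's cap at (427,297). The fingers hide C.

```bash
python3 - <<'E'
from h import *
st=manip.read_state()
P={k:onz("wrist",v,.1305,st) for k,v in dict(a=(293.5,163),b=(204.7,260.5),d=(426.5,297)).items()}
W=fit(P)
for k in W: print(k,np.round(P.get(k,0),4),np.round(W[k],4))
R=np.array(st["orientation"]);Wt=dict(a=(.4465,.045),b=(.498,-.0755),c=(.6725,-.001),d=(.6215,.1185))
for k in W: print(k, np.round(R.T@(np.array([*((W[k]+Wt[k])/2),.18])-st["ee_pos"]),4),np.round((W[k]+Wt[k])/2,4))
E
```

```text
yaw 0.40113878633031996 t (0.5601287364049922+0.02163751814704353j) res mm [1.6 1.2 0.8]
a [0.4458 0.0449 0.1305] [0.4473 0.0444]
c 0 [ 0.673  -0.0011]
b [ 0.4992 -0.0751  0.1305] [ 0.4981 -0.0753]
d [0.6226 0.1179 0.1305] [0.6222 0.1186]
a [ 0.0501 -0.0167  0.1604] [0.4469 0.0447]
c [-0.176   0.0275  0.1604] [ 0.6727 -0.0011]
b [-0.0431 -0.1081  0.1604] [ 0.498  -0.0754]
d [-0.0832  0.1185  0.1604] [0.6219 0.1185]
```

>>> move_arm(rows=[[[0.02,-0.006,0.04,0,0,0],[0.04,-0.013,0.09,0,0,0],[0.05,-0.0165,0.135,0,0,0],[0.05,-0.0165,0.155,0,0,0],[0.05,-0.0165,0.16,0,0,0],[0.05,-0.0165,0.16,0,0,0],[0.05,-0.0165,0.16,0,0,0]]])

```text
t: 3.55
ee_pos: [0.4477, 0.0444, 0.1811]
orientation: [[-0.923, 0.384, 0.001], [0.384, 0.923, 0.0], [-0.001, 0.001, -1.0]]
force: [0.0, 0.3, -0.7]
finger_gap: -0.003
grip_force: 0.0
```

```bash
python3 - <<'E'
from h import *
f=manip.grab_frame("wrist");cv2.imwrite("pics/w1.png",f[:,:,::-1])
go((.447,.0447),z=.16)
E
```

```text
shift tool [0.0008 0.     0.0211]
```

View pics/w1.png

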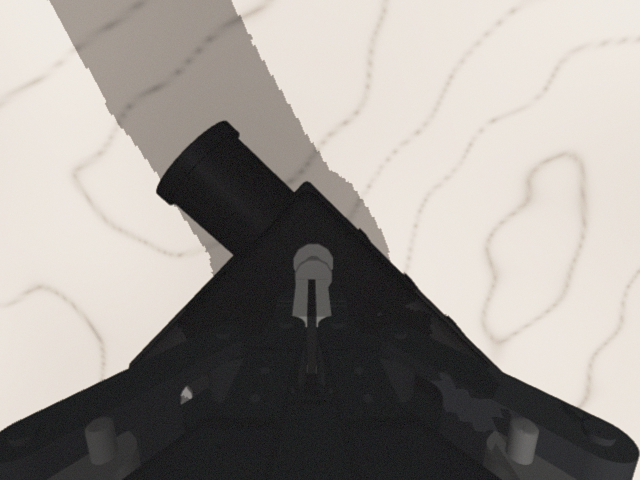

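The tips (314,270) are lined up with A's cap (314,258) and sit just above it. Descending.

>>> move_arm(rows=[[[0,0,0.01,0,0,0],[0,0,0.018,0,0,0],[0,0,0.022,0,0,0],[0,0,0.025,0,0,0],[0,0,0.027,0,0,0],[0,0,0.029,0,0,0],[0,0,0.029,0,0,0]]])

```text
t: 4.47
ee_pos: [0.4472, 0.0442, 0.1513]
orientation: [[-0.923, 0.384, -0.0], [0.384, 0.923, -0.0], [0.0, -0.0, -1.0]]
force: [-1.7, -1.1, 2.6]
finger_gap: -0.001
grip_force: 1.6
```

>>> move_arm(rows=[[[0,0,0.002,0,0,0],[0,0,0.004,0,0,0],[0,0,0.006,0,0,0],[0,0,0.007,0,0,0],[0,0,0.007,0,0,0]]])

```text
t: 5.1
ee_pos: [0.4472, 0.0442, 0.1442]
orientation: [[-0.923, 0.384, -0.0], [0.384, 0.923, -0.0], [0.0, -0.0, -1.0]]
force: [-1.9, -2.0, 4.2]
finger_gap: 0.003
grip_force: 1.7
```

>>> move_arm(rows=[[[0,0,0.001,0,0,0],[0,0,0.002,0,0,0],[0,0,0.002,0,0,0]]])

```text
t: 5.48
ee_pos: [0.4473, 0.0442, 0.1424]
orientation: [[-0.923, 0.384, 0.0], [0.384, 0.923, 0.0], [-0.0, 0.0, -1.0]]
force: [-3.6, -2.0, 8.4]
finger_gap: 0.003
grip_force: 3.9
```

>>> move_arm(rows=[[[0,0,0.001,0,0,0],[0,0,0.001,0,0,0]]])

```text
t: 5.72
ee_pos: [0.4473, 0.0442, 0.1414]
orientation: [[-0.923, 0.384, 0.0], [0.384, 0.923, 0.0], [-0.0, 0.0, -1.0]]
force: [-4.6, -1.1, 9.7]
finger_gap: 0.0
grip_force: 5.1
```

>>> move_arm(rows=[[[0,0,-0.02,0,0,0],[0,0,-0.06,0,0,0],[-0.02,0.004,-0.085,0,0,0],[-0.06,0.012,-0.09,0,0,0],[-0.11,0.022,-0.09,0,0,0],[-0.16,0.032,-0.09,0,0,0],[-0.2,0.04,-0.09,0,0,0],[-0.226,0.0445,-0.085,0,0,0]]])

```text
t: 6.72
ee_pos: [0.6748, -0.0017, 0.2259]
orientation: [[-0.923, 0.384, 0.001], [0.384, 0.923, -0.0], [-0.001, 0.0, -1.0]]
force: [0.1, 0.5, 0.5]
finger_gap: -0.002
grip_force: 0.0
```

>>> move_arm(rows=[[[0,0,0.02,0,0,0],[0,0,0.04,0,0,0],[0,0,0.045,0,0,0],[0,0,0.045,0,0,0],[0,0,0.045,0,0,0]]])

```text
t: 7.35
ee_pos: [0.6733, -0.0013, 0.1822]
orientation: [[-0.923, 0.384, 0.001], [0.384, 0.923, 0.0], [-0.001, 0.001, -1.0]]
force: [1.7, 0.3, -0.4]
finger_gap: -0.001
grip_force: 0.0
```

```bash
python3 - <<'E'
from h import *
st=manip.read_state()
f=manip.grab_frame("wrist");cv2.imwrite("pics/w2.png",f[:,:,::-1])
manip.grab_frame("top")
for n in "abcd":
    for c in("wrist","top"):
        for r in manip.spot_point(f"pin_{n}_top",c)[:3]: print(n,c,round(r["score"],2),np.round(r["point"],1),np.round(onz(c,r["point"],.1205 if n=="a" else .1305,st),4))
go((.6727,-.0011),z=.181)
E
```

```text
b top 0.43 [357.  279.9] [ 0.4996 -0.0719  0.1305]
c top 0.7 [468.9 293.7] [ 0.4709 -0.3509  0.1305]
d wrist 0.83 [511.7  84. ] [0.6218 0.1182 0.1305]
d top 0.55 [282.1 229.4] [0.6228 0.1185 0.1305]
shift tool [0.0004 0.0001 0.0003]
```

View pics/w2.png

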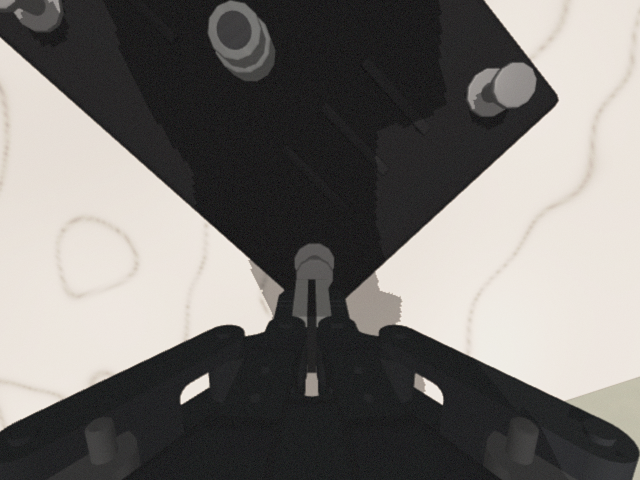

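The tips are in line with C's cap (314,257). D's cap and the socket are where they were, so the housing has not moved. Pressing C.

>>> move_arm(rows=[[[0,0,0.012,0,0,0],[0,0,0.02,0,0,0],[0,0,0.024,0,0,0],[0,0,0.027,0,0,0],[0,0,0.03,0,0,0],[0,0,0.033,0,0,0],[0,0,0.035,0,0,0],[0,0,0.036,0,0,0]]])

```text
t: 8.85
ee_pos: [0.673, -0.0014, 0.1453]
orientation: [[-0.923, 0.384, 0.0], [0.384, 0.923, -0.0], [-0.0, -0.0, -1.0]]
force: [-2.9, -0.3, 3.7]
finger_gap: 0.002
grip_force: 1.9
```

>>> move_arm(rows=[[[0,0,0.001,0,0,0],[0,0,0.002,0,0,0],[0,0,0.003,0,0,0],[0,0,0.003,0,0,0]]])

```text
t: 9.35
ee_pos: [0.673, -0.0014, 0.1425]
orientation: [[-0.923, 0.384, 0.0], [0.384, 0.923, 0.0], [-0.0, 0.0, -1.0]]
force: [-4.3, -0.5, 8.0]
finger_gap: 0.002
grip_force: 3.8
```

>>> move_arm(rows=[[[0,0,0.001,0,0,0],[0,0,0.001,0,0,0]]])

```text
t: 9.6
ee_pos: [0.673, -0.0014, 0.1417]
orientation: [[-0.923, 0.384, 0.0], [0.384, 0.923, 0.0], [-0.0, 0.0, -1.0]]
force: [-5.8, -0.8, 9.8]
finger_gap: -0.001
grip_force: 4.9
```

>>> move_arm(rows=[[[0,0,-0.02,0,0,0],[0,0,-0.06,0,0,0],[0.015,-0.015,-0.08,0,0,0],[0.045,-0.046,-0.08,0,0,0],[0.075,-0.076,-0.08,0,0,0],[0.105,-0.107,-0.08,0,0,0],[0.125,-0.127,-0.08,0,0,0],[0.133,-0.1355,-0.075,0,0,0]]])

```text
t: 10.6
ee_pos: [0.4978, -0.076, 0.2175]
orientation: [[-0.923, 0.385, 0.002], [0.385, 0.923, 0.0], [-0.002, 0.001, -1.0]]
force: [0.7, 0.1, 0.3]
finger_gap: -0.001
grip_force: 0.0
```

>>> move_arm(rows=[[[0,0,0.02,0,0,0],[0,0,0.03,0,0,0],[0,0,0.035,0,0,0],[0,0,0.035,0,0,0],[0,0,0.035,0,0,0]]])

```text
t: 11.22
ee_pos: [0.4985, -0.0754, 0.1816]
orientation: [[-0.923, 0.384, 0.001], [0.384, 0.923, -0.0], [-0.0, 0.0, -1.0]]
force: [-0.5, -0.8, -0.0]
finger_gap: -0.0
grip_force: 0.0
```

```bash
python3 - <<'E'
from h import *
f=manip.grab_frame("wrist");cv2.imwrite("pics/w3.png",f[:,:,::-1])
go((.498,-.0754),z=.1415)
E
```

```text
shift tool [ 0.0005 -0.0001  0.0402]
```

View pics/w3.png

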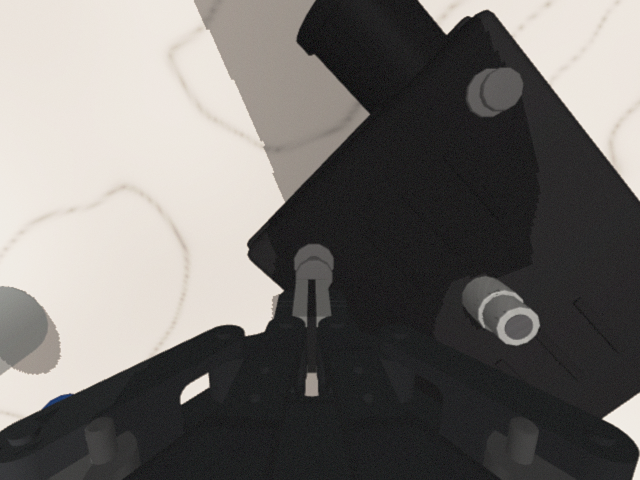

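The tips are over B's cap (314,258). A, at (500,90), now stands visibly lower. Pressing B.

>>> move_arm(rows=[[[0,0,0.012,0,0,0],[0,0,0.02,0,0,0],[0,0,0.024,0,0,0],[0,0,0.027,0,0,0],[0,0,0.03,0,0,0],[0,0,0.033,0,0,0],[0,0,0.035,0,0,0],[0,0,0.036,0,0,0]]])

```text
t: 12.28
ee_pos: [0.4981, -0.0755, 0.1452]
orientation: [[-0.923, 0.384, -0.0], [0.384, 0.923, -0.0], [0.0, -0.0, -1.0]]
force: [-3.6, -0.2, 3.9]
finger_gap: -0.006
grip_force: 1.9
```

>>> move_arm(rows=[[[0,0,0.001,0,0,0],[0,0,0.002,0,0,0],[0,0,0.003,0,0,0],[0,0,0.004,0,0,0],[0,0,0.004,0,0,0]]])

```text
t: 12.9
ee_pos: [0.4982, -0.0755, 0.1415]
orientation: [[-0.923, 0.384, 0.0], [0.384, 0.923, 0.0], [-0.0, 0.0, -1.0]]
force: [-5.2, -0.3, 10.3]
finger_gap: -0.0
grip_force: 5.0
```

>>> move_arm(rows=[[[0,0,-0.02,0,0,0],[0,0,-0.06,0,0,0],[-0.004,0.02,-0.085,0,0,0],[-0.011,0.06,-0.09,0,0,0],[-0.019,0.11,-0.09,0,0,0],[-0.028,0.16,-0.09,0,0,0],[-0.035,0.2,-0.09,0,0,0],[-0.04,0.2265,-0.085,0,0,0]]])

```text
t: 13.9
ee_pos: [0.6231, 0.1206, 0.2262]
orientation: [[-0.924, 0.382, 0.001], [0.382, 0.924, 0.001], [-0.001, 0.001, -1.0]]
force: [-0.2, -0.2, -0.9]
finger_gap: -0.003
grip_force: 0.0
```

>>> move_arm(rows=[[[0,0,0.02,0,0,0],[0,0,0.04,0,0,0],[0,0,0.045,0,0,0],[0,0,0.045,0,0,0],[0,0,0.045,0,0,0]]])

```text
t: 14.52
ee_pos: [0.6224, 0.1183, 0.1821]
orientation: [[-0.923, 0.384, 0.001], [0.384, 0.923, 0.0], [-0.001, 0.001, -1.0]]
force: [-0.1, 0.0, 0.4]
finger_gap: -0.003
grip_force: 0.0
```

```bash
python3 - <<'E'
from h import *
f=manip.grab_frame("wrist");cv2.imwrite("pics/w4.png",f[:,:,::-1])
go((.622,.1185),z=.1415)
E
```

```text
shift tool [ 0.0005 -0.0001  0.0406]
```

View pics/w4.png

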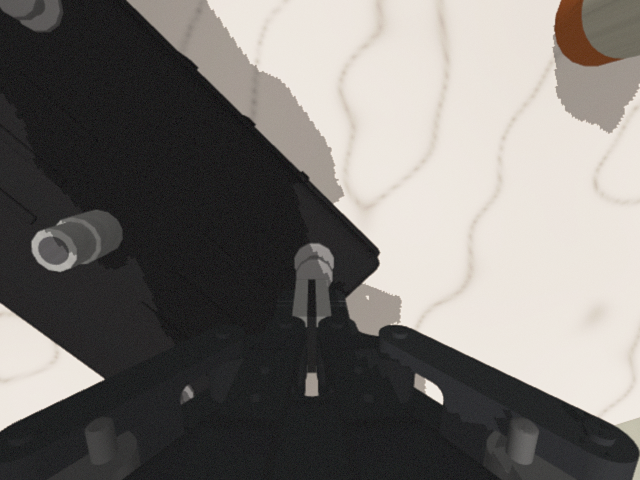

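The tips are over D's cap (314,258), and the socket is standing. Pressing D.

>>> move_arm(rows=[[[0,0,0.012,0,0,0],[0,0,0.02,0,0,0],[0,0,0.024,0,0,0],[0,0,0.027,0,0,0],[0,0,0.03,0,0,0],[0,0,0.033,0,0,0],[0,0,0.035,0,0,0],[0,0,0.036,0,0,0]]])

```text
t: 15.58
ee_pos: [0.622, 0.1183, 0.1452]
orientation: [[-0.923, 0.384, -0.0], [0.384, 0.923, -0.0], [0.0, -0.0, -1.0]]
force: [-2.9, -0.7, 3.5]
finger_gap: -0.003
grip_force: 1.9
```

>>> move_arm(rows=[[[0,0,0.001,0,0,0],[0,0,0.002,0,0,0],[0,0,0.003,0,0,0],[0,0,0.004,0,0,0],[0,0,0.004,0,0,0]]])

```text
t: 16.2
ee_pos: [0.6221, 0.1183, 0.1416]
orientation: [[-0.923, 0.384, 0.0], [0.384, 0.923, 0.0], [-0.0, 0.0, -1.0]]
force: [-5.6, -1.0, 10.2]
finger_gap: -0.0
grip_force: 4.9
```

Home. Retract upward and check the result.

>>> move_arm(rows=[[[0,0,-0.02,0,0,0],[0,0,-0.06,0,0,0],[0.03,0,-0.11,0,0,0],[0.05,-0.03,-0.16,0,0,0],[0.06,-0.06,-0.2,0,0,0],[0.07,-0.08,-0.22,0,0,0],[0.07,-0.08,-0.22,0,0,0],[0.07,-0.08,-0.22,0,0,0]]])

```text
t: 17.2
ee_pos: [0.527, 0.072, 0.3607]
orientation: [[-0.924, 0.383, -0.0], [0.383, 0.924, 0.0], [0.0, 0.0, -1.0]]
force: [0.7, 0.6, -0.3]
finger_gap: 0.007
grip_force: 0.0
```

```bash
python3 - <<'E'
from h import *
st=manip.read_state();print(np.round(st["force"],1),np.round(st["ee_pos"],3))
f=manip.grab_frame("wrist");cv2.imwrite("pics/w5.png",f[:,:,::-1])
for n in "abcd":
    for r in manip.spot_point(f"pin_{n}_top","wrist")[:2]: print(n,round(r["score"],2),np.round(r["point"],1),np.round(onz("wrist",r["point"],.1205,st),4))
E
```

```text
[ 0.7  0.6 -0.3] [0.527 0.072 0.361]
a 0.79 [258.2 149.4] [0.4479 0.0465 0.1205]
b 0.77 [176.1 238.2] [ 0.4978 -0.0739  0.1205]
d 0.67 [382.7 272.4] [0.6201 0.1179 0.1205]
```

View pics/w5.png

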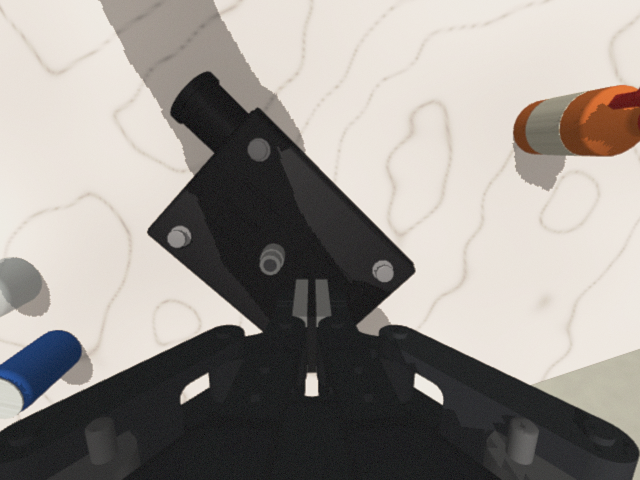

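Pins A (258,149), B (177,237) and D (383,271) are down and in place. The socket is standing at (271,260), the bottle, can and jar are upright, and the arm is clear.

```bash
python3 -c "
from bench import manip
print(manip.job_done())"
```

```text
the job is handed in; nothing more can be done
None
```

I pressed all four pins to their stops in the order A, C, B, D (about 10 N each); the housing, socket, bottle, jar and can showed no movement, and the job was handed in at about 17 s with no verdict returned.

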